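# Set the collating lane for ring cakes

### The job

Set the packing lane's blue side rail for these ring cakes with its handwheel: wind the rail in (clockwise seen from above) until you feel it seat on its rubber stops, snug but not forced, then wind it back out so that the rail itself travels one and a half wheel turns - the drive is worn, so first take up the slack and count only from where the rail begins to move. Let go of the wheel and gently slide the waiting cake along the lane until it rests against the end stop, leaving the other things on the table alone.

Things in the scene. Friction and masses are not known exactly. Their poses are not given: they have to be found in the camera images.
- lane: Lane unit, fixed to the table. Origin on the table under the lane's middle; x along the lane from mouth to end stop, y across it towards the handwheel, z up. Steel floor, top 12 mm above the table, 150 mm wide, x -195 to +155 mm. Blue rails: tops 40 mm above the table, x -75 to +100 mm, mouths flared out to x -112. Fixed rail's inner face at y -44 mm. Rods and drive on the +y side up to y 250.
- rail_face (a point): Middle of the moving blue rail's inner face (+y side of the lane), 28 mm above the table, 12.5 mm ahead of the lane's origin. In the lane's frame y = 29 mm when the two rod collars just meet their rubber stop washers (lane 73 mm wide); more as it opens, a little less as the rubber squeezes. Moves 10 mm per wheel turn once slack is out; screw friction holds it (7 N at the handle to move it, 1 N in the slack).
- wheel_axis (a point): Point on the handwheel's vertical axis, at the height to grip the crank handle, 134 mm above the table. Aluminium three-spoke wheel, rim 124 mm outside, rim top 100 mm above the table, on the grey gearbox. Clockwise from above winds the rail in, anticlockwise out. Worn drive: on reversing, the wheel turns freely by 1/6 to 1/3 turn before the rail follows.
- crank_grip (a point): Middle of the black upright crank handle on the wheel, 50 mm from the wheel's axis: a free-turning sleeve, 21 mm across, from 103 to 152 mm above the table; this point is 134 mm above it. A hand gripping it can go round without twisting. On the stops the turning force climbs 2 N per 0.1 rad: snug is 11 to 16 N while turning (5 N or more left pushing back once the hand stops); 20 N strains it.
- cake_mid (a point): Centre of the plain ring cake waiting at the lane mouth, half-way up: about 80 mm across, 34 mm high, 70 g, standing on the lane floor. Soft: push it with no more than a few newtons, low on its back.
- lane_end (a point): Middle of the end stop's black rubber face at the far end of the lane, 29 mm above the table, axes as the lane's. The cake's centre is about 40 mm in front of it when the cake touches.
- tongs: steel tongs lying on the table, 317 mm long
- tape_roll: roll of beige tape lying flat, 102 mm across, 25 mm high
- timer: white kitchen timer, 70 x 66 x 21 mm
- marker: black and white marker pen, 135 mm long
- sachet_a: flat orange sachet, 150 x 98 mm

How it is judged:
By the outcome, as a careful person would: the job done as asked, in the order asked, and still so for the second after the job is handed in, with the robot touching nothing.
It also fails if it takes over 72 s, if anything falls off the work surface, if the arm or the gripper's body presses on something with over 40 N, if the wrist force passes 120 N, or if a joint passes its speed limit or range.

### The arm

A 6-joint arm with a two-finger parallel gripper is mounted at the origin on a cart in front of the work surface, level with it; the furniture and walls round the work are solid. World frame = base frame: x ahead of the robot, y to its left, z up, the work surface at z = 0. Lengths are in mm, angles in rad, forces in N, time in s.
With the tool pointing down it reaches from about 350 to 975 mm from the base axis. Payload 7.1 kg.
Tool frame: the origin (TCP) lies on the front face of the gripper's body, between the roots of the fingers; the fingertips stand 80 mm ahead of it and the grasp point (between the pads) lies 61 mm ahead of it (env.tips_ahead is the distance from the TCP to the fingertips, in mm); z points along the fingers, y is the direction in which the jaws open and shut (so a half turn about z gives the same grasp; the last joint's range is limited). The gripper opens to 88 mm and grips with 3 to 60 N. Pads are 20 mm wide; open, the fingers measure 115 mm over their backs; the gripper's body (75 mm by 178 mm) begins 61 mm behind the grasp point.
Start: joints at [1.152, 0.423, 1.63, -0, 1.089, -0.019], TCP at [243.239, 575.708, 302.675] pointing down, gripper open.
Joint ranges: [-3, 3], [-0.9, 2.11], [0.09, 2.58], [-1.31, 4.45], [0.11, 2.69], [-2.54, 2.54]. Speed limits (rad/s): [2.39, 2.39, 3.01, 3.14, 3.14, 3.14].

### API

Orientations are given as a unit quaternion [x, y, z, w].
In Python, from station import env, set_gripper, viewer, workorder gives the robot as it stands. Calls block until the motion is done:
- env.reach(position, orientation): joint-space move of the TCP to a pose.
- env.move_l(position, rot=None, rate=150, f_stop=None): straight line of the TCP; rot=None keeps the orientation; rate is the mean speed in mm/s. With f_stop (N) it stops when the force on the tool has changed by that much, and returns True; else False.
- env.move_joints(angles): joint-space move.
- set_gripper(opening): finger opening in mm; the grip force is fixed at half the most; returns when the fingers have stopped.
- env.hold(seconds).
- env.ik(position, orientation): joint angles nearest the present ones, or None.
- env.read_state(): the state.
- viewer.camera(name): name is "scene" or "top"; returns the picture (400x640x3 uint8, blue, green, red); there is no depth.
- viewer.camera_params(name): a dict with "fx", "fy", "cx", "cy" (pixels), "pose" (4x4, takes a point from camera to world coordinates). Camera axes: x right, y up, looking along -z (the intrinsics and any distortion apply to the point x, -y, -z); pixel columns grow to the right and rows downward; lengths in mm; the calibration is good to about 2 mm. A picture is of the moment at which its call begins. camera_params takes no time and is no camera call.
A pose or a line that the arm cannot do raises env.IKError and nothing moves.
- workorder.sign_off(): hands the job in, once; it reports no verdict.
The state is a dict: "time_s": time; "qpos": joint angles; "dq": joint speeds; "tau": joint torques, N m; "tool_pos": TCP position; "orientation": TCP orientation; "force": force on the tool from outside, world axes, zero at the start; "wrist_torque": the same for the moment, N m; "width": finger opening in mm.
Only numpy, scipy, OpenCV 4.12 (cv2) and the standard library are available. Lean on these libraries where they do the work, as an engineer would, in place of code of your own. Each camera call takes 0.05 s, during which the arm holds its last target. There are 200 camera calls.

## Working session

There is one attempt and no reset: what is moved stays moved. The work goes in short steps, each a Python script; the robot and the scene stay as the last script left them, time stands still between calls to the robot, and variables do not carry over. Pictures are saved under pics/ and viewed, about 8 in all and at most 12, crops included, and the job is handed in when it is done.

```bash
ls; mkdir -p pics; python3 - <<'E'
from station import env, viewer
import cv2, numpy as np
for n in ("scene","top"):
    cv2.imwrite(f"pics/{n}0.png",viewer.camera(n)); p=viewer.camera_params(n)
    print(n,{k:(np.round(v,3).tolist() if not isinstance(v,str) else v) for k,v in p.items()})
print(env.read_state())
E
```

```text
pics
scene {'fx': 415.672, 'fy': 415.672, 'cx': 327.364, 'cy': 197.932, 'pose': [[-0.847, 0.295, -0.442, -150.221], [-0.531, -0.457, 0.713, 1296.155], [0.008, 0.839, 0.544, 998.652], [0.0, 0.0, 0.0, 1.0]]}
top {'fx': 493.095, 'fy': 493.095, 'cx': 326.246, 'cy': 196.384, 'pose': [[-0.013, 0.994, -0.11, 386.098], [-1.0, -0.013, 0.007, 117.249], [0.006, 0.11, 0.994, 1642.553], [0.0, 0.0, 0.0, 1.0]]}
{'time_s': 0.1, 'qpos': array([ 1.15199225e+00,  4.23748918e-01,  1.63059198e+00, -2.00992104e-05,
        1.08862840e+00, -1.89700827e-02]), 'dq': array([ 0.00127024, -0.00039742, -0.00095532,  0.001173  ,  0.00015157,
        0.00053827]), 'tau': array([ 3.31814908e-04, -5.45621502e+01, -2.74325931e+01,  6.46356982e-02,
        1.88657135e-02, -1.97331764e-05]), 'tool_pos': array([243.0947618 , 575.36204941, 301.99753142]), 'orientation': array([ 1.98583361e-01,  9.80083759e-01, -6.73830914e-04, -1.40776233e-04]), 'force': array([ 0.09199987, -0.4588571 ,  0.12756651]), 'wrist_torque': array([0.03190752, 0.03198804, 0.03643658]), 'width': 87.70590803434123}
```

View pics/scene0.png

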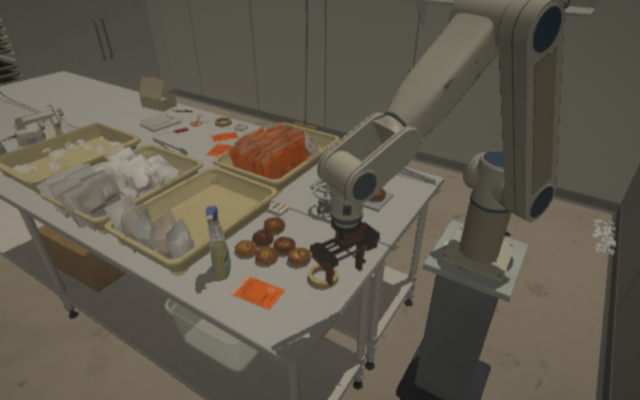

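View pics/top0.png

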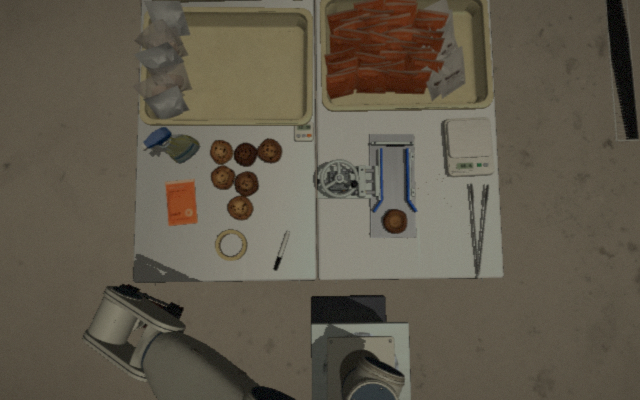

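The top view shows the lane at about (393,185), with its mouth towards the robot. The wheel is near (341,179), the cake at (395,221) and the end stop near row 140. I'll zoom in on the lane.

```bash
cat > h.py <<'E'
from station import env, set_gripper, viewer, workorder
import cv2, numpy as np
def ray(cam,u,v,z):
    p=viewer.camera_params(cam);P=np.array(p["pose"])
    d=P[:3,:3]@np.array([(u-p["cx"])/p["fx"],-(v-p["cy"])/p["fy"],-1]);o=P[:3,3]
    return o+d*(z-o[2])/d[2]
def proj(cam,X):
    p=viewer.camera_params(cam);P=np.array(p["pose"])
    c=P[:3,:3].T@(np.array(X,float)-P[:3,3]);return p["cx"]+p["fx"]*c[0]/-c[2],p["cy"]-p["fy"]*c[1]/-c[2]
E
python3 - <<'E'
from h import *
print({k:v for k,v in viewer.camera_params("top").items() if k not in("pose",)})
im=cv2.imread("pics/top0.png")
c=im[125:245,305:425]
cv2.imwrite("pics/crop1.png",cv2.convertScaleAbs(cv2.resize(c,None,fx=5,fy=5,interpolation=cv2.INTER_CUBIC),alpha=1.4))
for n,(u,v,z) in dict(floorTL=(369,134,12),floorTR=(414,134,12),floorBL=(370,236.5,12),floorBR=(416,238,12),wheel=(341,179,95),cake=(395,221,46)).items(): print(n,ray("top",u,v,z).round(1))
hsv=cv2.cvtColor(im,cv2.COLOR_BGR2HSV)
m=cv2.inRange(hsv,(100,110,50),(125,255,255));m[:,:360]=0
n,l,s,ce=cv2.connectedComponentsWithStats(m)
print(s[1:],ce[1:])
for i in range(1,n):
    if s[i,4]>60:
        for r in range(s[i,1],s[i,1]+s[i,3],5):
            x=np.where(l[r]==i)[0]; print(i,r,x.min(),x.max(),ray("top",x.min()-.5,r,40).round(1)[:2],ray("top",x.max()+.5,r,40).round(1)[:2])
E
```

```text
{'fx': 493.09519854478566, 'fy': 493.09519854478566, 'cx': 326.24574292093007, 'cy': 196.38425023559543}
floorTL [776.9 -41.5  12. ]
floorTR [ 775.1 -193.6   12. ]
floorBL [431.9 -36.9  12. ]
floorBR [ 425.  -188.7   12. ]
wheel [612.5  58.7  95. ]
cake [ 480. -116.   46.]
[[373 149  10  63 115]
 [406 148  11  64 165]] [[380.0173913  182.8       ]
 [408.03636364 179.58181818]]
1 149 380 381 [719.2 -72.4] [719.1 -79. ]
1 154 380 381 [702.4 -72. ] [702.3 -78.6]
1 159 380 381 [685.7 -71.5] [685.6 -78.1]
1 164 381 381 [668.9 -74.4] [668.9 -77.7]
1 169 381 381 [652.2 -74. ] [652.2 -77.3]
1 174 381 381 [635.6 -73.6] [635.5 -76.9]
1 179 381 381 [619.  -73.1] [618.9 -76.4]
1 184 381 382 [602.4 -72.7] [602.3 -79.3]
1 189 381 382 [585.9 -72.3] [585.8 -78.9]
1 194 381 382 [569.4 -71.9] [569.3 -78.4]
1 199 381 382 [552.9 -71.5] [552.8 -78. ]
1 204 377 379 [536.7 -58. ] [536.5 -67.8]
1 209 374 376 [520.4 -47.8] [520.3 -57.6]
2 148 407 407 [ 721.5 -161.9] [ 721.5 -165.2]
2 153 406 408 [ 704.7 -158. ] [ 704.6 -168. ]
2 158 406 408 [ 688.  -157.5] [ 687.8 -167.4]
2 163 406 408 [ 671.2 -157. ] [ 671.1 -166.9]
2 168 406 408 [ 654.5 -156.5] [ 654.4 -166.4]
2 173 406 408 [ 637.9 -156. ] [ 637.8 -165.8]
2 178 406 408 [ 621.3 -155.4] [ 621.1 -165.3]
2 183 406 408 [ 604.7 -154.9] [ 604.6 -164.8]
2 188 407 408 [ 588.1 -157.7] [ 588.  -164.3]
2 193 407 408 [ 571.6 -157.2] [ 571.5 -163.7]
2 198 407 408 [ 555.1 -156.7] [ 555.1 -163.2]
2 203 409 411 [ 538.6 -162.7] [ 538.5 -172.5]
2 208 413 415 [ 522.1 -175.2] [ 521.9 -185.1]
```

View pics/crop1.png

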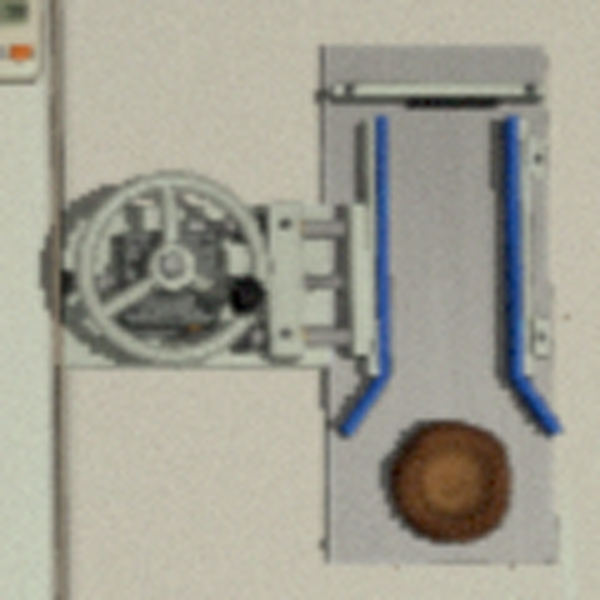

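```bash
cat > meas.py <<'E'
from h import *
def sub(im,v0,v1):  # subpixel inner edges of blue rails per row: weighted by blueness
    b=im.astype(float); B=b[:,:,0]-b[:,:,2]
    out=[]
    for v in range(v0,v1):
        L=np.clip(B[v,372:392]-15,0,None);R=np.clip(B[v,400:416]-15,0,None)
        if L.sum()<40 or R.sum()<40: continue
        out.append((v,(L*np.arange(372,392)).sum()/L.sum(),(R*np.arange(400,416)).sum()/R.sum()))
    return np.array(out)
def rails(im):
    s=sub(im,152,197)
    mv=np.array([ray("top",u,v,40)[:2] for v,u,_ in s]);fx=np.array([ray("top",u,v,40)[:2] for v,_,u in s])
    return mv,fx
if __name__=="__main__":
    im=viewer.camera("top")
    mv,fx=rails(im)
    pm=np.polyfit(mv[:,0],mv[:,1],1);pf=np.polyfit(fx[:,0],fx[:,1],1)
    print("rails slope,y@634:",pm[0],np.polyval(pm,634),pf[0],np.polyval(pf,634),len(mv),np.std(mv[:,1]-np.polyval(pm,mv[:,0])))
    g=cv2.cvtColor(im,cv2.COLOR_BGR2GRAY)
    h=cv2.inRange(cv2.cvtColor(im,cv2.COLOR_BGR2HSV),(0,0,0),(180,255,30))[165:200,345:362]
    n,l,s,c=cv2.connectedComponentsWithStats(h);i=1+np.argmax(s[1:,4]);print("handle",s[i],c[i]+[345,165],ray("top",*(c[i]+[345,165]),146).round(1))
    big=cv2.resize(g[150:210,305:370],None,fx=6,fy=6,interpolation=cv2.INTER_CUBIC)
    C=cv2.HoughCircles(big,cv2.HOUGH_GRADIENT,1.5,30,param1=120,param2=30,minRadius=95,maxRadius=130)
    for x,y,r in (C[0][:4] if C is not None else []):
        u=(x+.5)/6+304.5;v=(y+.5)/6+149.5;print("wheel",u,v,r/6,ray("top",u,v,98).round(1))
    ck=cv2.inRange(cv2.cvtColor(im,cv2.COLOR_BGR2HSV),(3,90,20),(22,255,255));ck[:,:380]=0;ck[:,420:]=0;ck[:205]=0;ck[245:]=0
    m=cv2.moments(ck,True);u,v=m["m10"]/m["m00"],m["m01"]/m["m00"];print("cake",m["m00"],u,v,ray("top",u,v,32).round(1))
    s=cv2.inRange(g[141:150,383:408],0,60);print("stop black rows",np.where(s.any(1))[0]+141,[ray("top",395,v,40).round(1)[:2].tolist() for v in (144,145,146)])
E
python3 meas.py
```

```text
rails slope,y@634: -0.014132476364222359 -75.68319346190475 -0.008024081457760136 -161.69835734239004 45 0.20159727286606482
handle [ 6 16  6  6 31] [353.58064516 183.5483871 ] [590.5  22.3 146. ]
cake 443.0 394.6636568848758 220.96388261851015 [ 481.  -116.9   32. ]
stop black rows [144 145 146 149] [[735.4, -124.2], [732.1, -124.1], [728.7, -124.0]]
```

```bash
python3 - <<'E'
from h import *
w=ray("top",339.35,177.7,98);print("wheel",w)
for a in (45,135):
    q=[np.cos(np.radians(a)),np.sin(np.radians(a)),0,0]
    for p in ([590.5,22.3,195],[667,64,195],[617,114,195],[567,64,195]):
        s=env.ik(p,q);print(a,None if s is None else np.round(s,2))
a=np.radians(135);q=[np.cos(a),np.sin(a),0,0]
q0=env.read_state()["qpos"];s1=env.ik([590.5,22.3,270],q)
if s1[5]>2.3 or s1[5]<-2.3:
    a=np.radians(45);q=[np.cos(a),np.sin(a),0,0]
env.reach([590.5,22.3,270],q)
cv2.imwrite("pics/t1.png",np.vstack([cv2.resize(viewer.camera("top")[100:260,250:490],None,fx=3,fy=3,interpolation=cv2.INTER_CUBIC)]))
s=env.read_state();print(s["time_s"],s["tool_pos"],s["force"],s["qpos"])
E
```

```text
wheel [616.31838727  63.96995935  98.        ]
45 [ 0.02  0.51  1.78 -0.    0.85  0.02]
45 [ 0.08  0.61  1.59 -0.    0.94  0.08]
45 [ 0.16  0.56  1.69 -0.    0.89  0.16]
45 [ 0.09  0.49  1.82 -0.    0.83  0.09]
135 None
135 None
135 None
135 NoneTraceback (most recent call last):
  File "<stdin>", line 9, in <module>
TypeError: 'NoneType' object is not subscriptable
```

```bash
python3 - <<'E'
from h import *
a=np.radians(45);q=[np.cos(a),np.sin(a),0,0]
env.reach([590.5,22.3,270],q)
cv2.imwrite("pics/t1.png",cv2.resize(viewer.camera("top")[100:260,250:490],None,fx=3,fy=3,interpolation=cv2.INTER_CUBIC))
s=env.read_state();print(s["time_s"],s["tool_pos"],s["force"],s["qpos"])
E
```

```text
2.5333 [590.52556369  23.18961033 270.0662981 ] [-0.12883599 -0.26725858 -0.64819779] [1.90619858e-02 4.12690039e-01 1.73248110e+00 1.52971031e-04
 9.96280557e-01 1.75755013e-02]
```

View pics/t1.png

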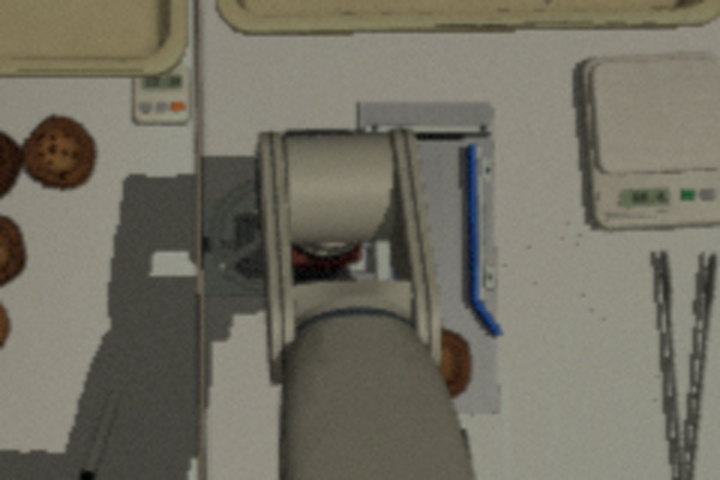

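The arm hides the moving rail from the top camera, at about (420,230) in the crop, so I'll rely on force while turning. Next I grip the handle.

```bash
python3 - <<'E'
from h import *
print(env.move_l([590.5,22.3,195],rate=120,f_stop=8))
s=env.read_state();print(s["time_s"],s["tool_pos"],s["force"])
set_gripper(10)
s=env.read_state();print(s["time_s"],s["tool_pos"],s["force"],s["width"],s["wrist_torque"])
env.hold(.3)
s=env.read_state();print(s["tool_pos"],s["force"],s["width"])
E
```

```text
False
3.3083 [590.89933825  22.38938191 195.39568256] [-1.08366629  0.52310947 -0.01939482]
4.3583 [590.53556967  22.36926611 194.97702322] [-0.01993448  0.73876684 -0.01200169] 20.286975698741493 [-0.03414279 -0.01124627  0.00487113]
[590.49561682  22.34225007 194.97067973] [ 0.77215855  0.05251555 -0.48820608] 20.30378288938566
```

```bash
cat > crank.py <<'E'
from h import *
import json
C=np.array([616.3,64.0]);R=50.;Z=195.
def ang(C=C):
    p=env.read_state()["tool_pos"][:2]-C;return np.arctan2(p[1],p[0])
def go(th,rate=60,f_stop=None,C=C,dirn=-1,log=True):
    hit=env.move_l([C[0]+R*np.cos(th),C[1]+R*np.sin(th),Z],rate=rate,f_stop=f_stop)
    s=env.read_state();p=s["tool_pos"][:2]-C;t=np.arctan2(p[1],p[0])
    f=s["force"];er=np.array([np.cos(t),np.sin(t)]);et=dirn*np.array([-er[1],er[0]])
    ft,fr=-f[:2]@et,f[:2]@er
    if log: print(f"t{s['time_s']:.2f} cmd{th:.3f} act{t:.3f} r{np.hypot(*p):.1f} Ft{ft:.1f} Fr{fr:.1f} Fz{f[2]:.1f} w{s['width']:.1f} {'HIT' if hit else ''}")
    return hit,ft,fr,t
E
python3 - <<'E'
from crank import *
t=ang();print(t)
for i in range(1,5):
    h,ft,fr,_=go(t-.2*i,f_stop=14)
    if h or abs(fr)>20: break
E
```

```text
-2.1253858244006265
t4.97 cmd-2.325 act-2.337 r49.8 Ft0.3 Fr-3.3 Fz-2.1 w20.1 
t5.29 cmd-2.525 act-2.532 r50.3 Ft-0.2 Fr0.9 Fz-0.9 w20.4 
t5.61 cmd-2.725 act-2.730 r50.7 Ft0.4 Fr4.6 Fz2.8 w20.0 
t5.92 cmd-2.925 act-2.928 r51.2 Ft0.6 Fr6.3 Fz5.7 w20.4
```

```bash
cat > auto.py <<'E'
from crank import *
from scipy.optimize import least_squares
PF="pts.json"
try: PTS=json.load(open(PF))
except Exception: PTS=[[*(np.array([616.3,64.0])+r*np.array([np.cos(a),np.sin(a)]))] for a,r in((-2.337,49.8),(-2.532,50.3),(-2.73,50.7),(-2.928,51.2))]
def fit():
    P=np.array(PTS)
    return least_squares(lambda c:np.r_[np.hypot(*(P-c).T)-R,(c-[616.3,64.])*.15],[616.3,64.]).x
def step(d,rate=60,f_stop=14,dirn=-1,base=None):
    c=fit();th=(ang(c) if base is None else base)+d
    r=go(th,rate,f_stop,c,dirn);PTS.append(env.read_state()["tool_pos"][:2].tolist());json.dump(PTS,open(PF,"w"));return r
E
python3 - <<'E'
from auto import *
print(fit())
for i in range(10):
    h,ft,fr,_=step(-.2)
    if h or abs(fr)>20 or ft>9: break
print(fit())
E
```

```text
[614.79603487  65.55780654]
t6.24 cmd-3.091 act-3.095 r50.6 Ft-0.1 Fr4.8 Fz3.7 w20.4 
t6.56 cmd-3.286 act2.994 r50.4 Ft-0.5 Fr5.2 Fz4.3 w20.0 
t6.88 cmd2.798 act2.794 r50.3 Ft0.2 Fr6.0 Fz2.3 w20.1 
t7.19 cmd2.596 act2.591 r50.2 Ft-0.3 Fr4.8 Fz2.6 w20.2 
t7.51 cmd2.392 act2.385 r50.1 Ft-2.0 Fr4.5 Fz2.3 w20.5 
t7.72 cmd2.186 act2.271 r50.2 Ft-0.4 Fr1.1 Fz6.9 w19.9 HIT
[614.15246183  66.54408178]
```

```bash
python3 - <<'E'
from auto import *
for i in range(8):
    h,ft,fr,_=step(-.1,rate=30,f_stop=11)
    if abs(fr)>20 or ft>9: break
print(fit())
E
```

```text
t8.11 cmd2.171 act2.175 r49.9 Ft1.2 Fr2.7 Fz2.3 w19.9 
t8.42 cmd2.075 act2.076 r50.0 Ft2.4 Fr1.8 Fz2.3 w20.5 
t8.73 cmd1.976 act1.974 r50.0 Ft2.2 Fr2.4 Fz0.6 w20.3 
t9.05 cmd1.874 act1.871 r50.1 Ft3.2 Fr1.8 Fz1.1 w20.5 
t9.38 cmd1.771 act1.767 r50.1 Ft0.9 Fr1.7 Fz0.7 w20.1 
t9.59 cmd1.667 act1.703 r50.2 Ft-0.0 Fr0.6 Fz4.0 w20.4 HIT
t9.97 cmd1.604 act1.607 r50.1 Ft-0.1 Fr1.9 Fz2.5 w20.7 
t10.28 cmd1.507 act1.509 r50.1 Ft5.0 Fr1.9 Fz2.8 w20.2 
[614.17084035  66.58532711]
```

```bash
cat >> auto.py <<'E'
def resid(c=None,n=6,dt=.05,dirn=-1):
    c=fit() if c is None else c;v=[]
    for _ in range(n):
        env.hold(dt);s=env.read_state();p=s["tool_pos"][:2]-c;e=p/np.hypot(*p);v.append([-dirn*(s["force"][:2]@[-e[1],e[0]]),s["force"][:2]@e])
    v=np.array(v);print("   resid Ft",v[:,0].round(1),"mean",v.mean(0).round(2));return v.mean(0)[0]
E
python3 - <<'E'
from auto import *
resid()
for i in range(5):
    h,ft,fr,_=step(-.15,rate=30,f_stop=12)
    if resid(n=4)>5: break
E
```

```text
resid Ft [4.8 3.5 2.7 3.1 3.6 2.6] mean [3.37 2.65]
t10.98 cmd1.357 act1.355 r50.1 Ft0.3 Fr3.4 Fz-0.2 w20.4 
   resid Ft [0.8 0.2 0.8 1.7] mean [0.89 3.29]
t11.58 cmd1.204 act1.202 r50.2 Ft4.6 Fr3.7 Fz-0.6 w20.5 
   resid Ft [4.6 3.5 3.1 2. ] mean [3.28 4.08]
t12.18 cmd1.052 act1.049 r50.2 Ft1.3 Fr4.0 Fz-1.1 w20.0 
   resid Ft [2.1 2.5 2.6 3.6] mean [2.7  4.61]
t12.79 cmd0.898 act0.894 r50.2 Ft4.0 Fr4.0 Fz-2.2 w20.5 
   resid Ft [2.2 2.6 0.3 0.4] mean [1.37 4.16]
t13.40 cmd0.744 act0.739 r50.3 Ft3.8 Fr3.9 Fz-2.0 w20.5 
   resid Ft [4.2 3.  1.8 1.2] mean [2.55 4.48]
```

```bash
python3 - <<'E'
from auto import *
for i in range(25):
    h,ft,fr,_=step(-.12,rate=30,f_stop=13)
    if resid(n=2)>4 or h: 
        if resid(n=4)>4 or h: break
print(fit())
E
```

```text
t13.96 cmd0.618 act0.613 r50.3 Ft1.7 Fr4.7 Fz-3.1 w20.5 
   resid Ft [-0.6  2. ] mean [0.71 4.78]
t14.42 cmd0.493 act0.488 r50.3 Ft3.8 Fr4.1 Fz-3.2 w20.4 
   resid Ft [ 2.5 -0.1] mean [1.18 4.39]
t14.88 cmd0.368 act0.362 r50.3 Ft3.8 Fr4.2 Fz-2.9 w20.6 
   resid Ft [4.2 1.4] mean [2.8  3.66]
t15.33 cmd0.242 act0.236 r50.3 Ft4.3 Fr4.6 Fz-2.9 w20.1 
   resid Ft [2.8 1.7] mean [2.27 4.87]
t15.79 cmd0.116 act0.111 r50.3 Ft3.8 Fr5.1 Fz-3.5 w20.2 
   resid Ft [ 2.2 -0.3] mean [0.97 4.14]
t16.25 cmd-0.009 act-0.014 r50.3 Ft2.4 Fr4.3 Fz-4.4 w20.2 
   resid Ft [0.7 1.2] mean [0.98 4.89]
t16.71 cmd-0.134 act-0.134 r50.3 Ft2.5 Fr3.7 Fz-5.2 w20.0 
   resid Ft [1.1 4.5] mean [2.79 4.61]
t17.16 cmd-0.255 act-0.249 r50.3 Ft5.2 Fr3.6 Fz-5.0 w20.5 
   resid Ft [7.2 1.9] mean [4.54 4.19]
   resid Ft [3.4 7.2 2.8 2.1] mean [3.87 4.12]
t17.81 cmd-0.373 act-0.358 r50.3 Ft3.4 Fr3.1 Fz-5.1 w20.3 
   resid Ft [5.8 8.3] mean [7.04 3.62]
   resid Ft [11.1 12.4 13.5 13. ] mean [12.47  3.62]
[614.43810899  66.67675928]
```

```bash
python3 - <<'E'
from auto import *
print(resid(n=6),ang(fit()),env.read_state()["force"])
E
```

```text
resid Ft [11.1  7.7  4.8  3.3  2.1  2.2] mean [5.21 3.67]
5.209578743278832 -0.35792525502702005 [ 4.43402442  0.66528082 -4.45726878]
```

```bash
python3 - <<'E'
from auto import *
print(resid(n=16,dt=.05),ang(fit()))
E
```

```text
resid Ft [ 3.8  4.7  7.4  9.3 12.5 12.6 12.9 11.4  9.1  6.5  3.   0.7  1.9  2.9
  3.9  6.8] mean [6.84 3.39]
6.841828276395027 -0.3576884706627099
```

```bash
python3 - <<'E'
from auto import *
step(-.06,rate=15,f_stop=12)
print(resid(n=13,dt=.05),ang(fit()))
E
```

```text
t19.51 cmd-0.418 act-0.396 r50.2 Ft14.8 Fr4.5 Fz-5.9 w20.3 
   resid Ft [ 9.3  3.7  3.4  7.9 15.4 15.3 10.7  4.4  2.8  4.5 10.9 15.9 13.2] mean [9.03 3.45]
9.03141058261107 -0.39729394986888245
```

```bash
python3 - <<'E'
from auto import *
base=ang(fit());print(fit(),base)
c=fit()
for i in range(1,7):
    h,ft,fr,t=go(base+.2*i,60,14,c,1);PTS.append(env.read_state()["tool_pos"][:2].tolist())
    if h: break
json.dump(PTS,open(PF,"w"))
th=t
for i in range(1,12):
    h,ft,fr,t=go(th+.08*i,30,5,c,1)
    if h: resid(n=2,dirn=1)
    PTS.append(env.read_state()["tool_pos"][:2].tolist())
    if h and i>8: break
    if abs(fr)>15: break
json.dump(PTS,open(PF,"w"));print(fit(),env.read_state()["time_s"])
E
```

```text
[614.44984838  66.67031974] -0.39729394986888245
t20.37 cmd-0.197 act-0.258 r50.3 Ft-2.4 Fr0.2 Fz2.1 w20.1 HIT
t20.57 cmd-0.178 act-0.207 r50.3 Ft0.6 Fr0.3 Fz4.3 w20.5 HIT
   resid Ft [ 0.8 -0.3] mean [ 0.28 -0.76]
t20.92 cmd-0.098 act-0.108 r50.2 Ft-0.6 Fr-1.2 Fz2.7 w20.2 HIT
   resid Ft [ 0.2 -0.5] mean [-0.12 -0.32]
t21.33 cmd-0.018 act-0.014 r50.1 Ft-1.0 Fr0.9 Fz1.6 w20.5 
t21.62 cmd0.062 act0.066 r50.0 Ft-1.2 Fr0.6 Fz1.6 w19.9 
t21.90 cmd0.142 act0.147 r50.0 Ft0.2 Fr0.6 Fz1.9 w20.3 
t22.18 cmd0.222 act0.227 r50.0 Ft-0.4 Fr1.9 Fz2.0 w20.4 
t22.47 cmd0.302 act0.307 r50.0 Ft-0.6 Fr0.7 Fz1.8 w20.4 
t22.75 cmd0.382 act0.387 r50.0 Ft0.2 Fr1.2 Fz1.6 w20.0 
t23.03 cmd0.462 act0.467 r50.0 Ft0.7 Fr1.7 Fz1.5 w20.0 
t23.32 cmd0.542 act0.547 r50.0 Ft-0.7 Fr1.5 Fz1.0 w20.2 
t23.60 cmd0.622 act0.627 r50.0 Ft-0.1 Fr2.0 Fz1.7 w20.2 
[614.48310146  66.65417034] 23.6
```

```bash
python3 - <<'E'
from auto import *
c=fit();t0=ang(c)
for th in np.linspace(t0,1.2,4)[1:]:
    h,*_=go(th,60,10,c,1)
    if h: break
th=ang(c)
while th<2.0:
    th+=.08
    h,ft,fr,t=go(th,25,4,c,1)
    if h: resid(c,n=2,dirn=1); th=t
print(env.read_state()["time_s"])
E
```

```text
t23.92 cmd0.818 act0.831 r50.0 Ft0.2 Fr1.5 Fz1.1 w20.2 
t24.23 cmd1.009 act1.020 r50.0 Ft-0.4 Fr0.3 Fz2.2 w20.2 
t24.43 cmd1.200 act1.146 r49.9 Ft0.8 Fr-0.6 Fz0.8 w20.4 HIT
t24.66 cmd1.226 act1.178 r49.9 Ft3.1 Fr0.4 Fz0.6 w20.2 HIT
   resid Ft [2.7 2.7] mean [ 2.71 -0.21]
t24.97 cmd1.258 act1.218 r49.8 Ft2.8 Fr-1.1 Fz0.3 w20.3 HIT
   resid Ft [3.3 2.1] mean [ 2.69 -0.36]
t25.27 cmd1.298 act1.253 r49.8 Ft2.9 Fr-0.8 Fz0.6 w20.3 HIT
   resid Ft [2.6 3.4] mean [ 3.01 -0.15]
t25.58 cmd1.333 act1.284 r49.8 Ft3.1 Fr-0.4 Fz0.5 w20.4 HIT
   resid Ft [3.3 2.7] mean [3.   0.13]
t25.89 cmd1.364 act1.317 r49.8 Ft3.5 Fr-0.1 Fz0.7 w20.6 HIT
   resid Ft [3.2 3. ] mean [3.11 0.17]
t26.20 cmd1.397 act1.350 r49.8 Ft2.9 Fr-0.5 Fz1.3 w20.3 HIT
   resid Ft [2.5 3. ] mean [2.74 0.26]
t26.51 cmd1.430 act1.384 r49.8 Ft4.0 Fr-0.5 Fz0.2 w20.5 HIT
   resid Ft [2.5 3.2] mean [ 2.86 -0.16]
t26.82 cmd1.464 act1.418 r49.9 Ft3.2 Fr-0.6 Fz0.8 w20.0 HIT
   resid Ft [4.3 2.8] mean [3.55 0.3 ]
t27.12 cmd1.498 act1.453 r49.9 Ft3.6 Fr-0.7 Fz0.7 w20.2 HIT
   resid Ft [3.  3.1] mean [3.09 0.22]
t27.43 cmd1.533 act1.488 r49.
[... 748 characters left out ...]
36 0.78]
t29.90 cmd1.830 act1.786 r50.3 Ft4.0 Fr0.1 Fz0.5 w20.5 HIT
   resid Ft [2.7 2.7] mean [2.69 1.27]
t30.21 cmd1.866 act1.828 r50.4 Ft3.5 Fr0.3 Fz1.8 w20.2 HIT
   resid Ft [3.2 3.3] mean [3.28 1.32]
t30.52 cmd1.908 act1.866 r50.4 Ft4.3 Fr1.0 Fz0.8 w20.8 HIT
   resid Ft [3.3 2.3] mean [2.81 0.89]
t30.82 cmd1.946 act1.904 r50.5 Ft3.8 Fr0.2 Fz0.6 w20.8 HIT
   resid Ft [2.9 3.6] mean [3.27 1.02]
t31.13 cmd1.984 act1.941 r50.5 Ft2.4 Fr0.4 Fz1.0 w20.8 HIT
   resid Ft [3.3 3.8] mean [3.55 1.09]
t31.44 cmd2.021 act1.983 r50.6 Ft3.2 Fr0.7 Fz1.1 w20.8 HIT
   resid Ft [2.8 3. ] mean [2.9  1.23]
t31.75 cmd2.063 act2.020 r50.7 Ft3.5 Fr0.6 Fz1.4 w20.9 HIT
   resid Ft [4.3 4. ] mean [4.15 0.56]
31.85
```

```bash
python3 - <<'E'
from auto import *
import auto
c=fit();cum=2.02+ (ang(c)-2.02+np.pi)%(2*np.pi)-np.pi;tgt=10.50
print("start",cum)
th=cum;k=0
while tgt-cum>.01 and k<60:
    k+=1
    d=min(.25,tgt-cum)
    h,ft,fr,t=go(cum+d,60 if tgt-cum>.3 else 30,20,c,1,log=(k%3==0 or tgt-cum<.6))
    PTS.append(env.read_state()["tool_pos"][:2].tolist()); auto.PTS[:]=PTS[-30:]; c=fit()
    a=ang(c); cum+=(a-cum+np.pi)%(2*np.pi)-np.pi
    if abs(fr)>25: print("Fr",fr);break
resid(c,n=4,dirn=1)
print(c,cum,tgt,env.read_state()["time_s"])
E
```

```text
start 2.0147603112692956
t32.94 cmd2.784 act2.791 r52.2 Ft3.8 Fr8.6 Fz8.7 w21.0 
t34.02 cmd3.546 act-2.749 r52.8 Ft3.6 Fr8.4 Fz10.8 w20.5 
t35.06 cmd4.239 act-2.065 r51.6 Ft2.5 Fr4.4 Fz7.4 w20.4 
t36.08 cmd4.926 act-1.377 r49.7 Ft2.9 Fr-2.3 Fz7.2 w20.3 
t37.11 cmd5.618 act-0.683 r48.6 Ft3.1 Fr-5.0 Fz9.2 w20.7 
t38.14 cmd6.318 act0.022 r48.2 Ft2.5 Fr-6.0 Fz8.2 w20.8 
t39.19 cmd7.036 act0.748 r48.6 Ft2.5 Fr-4.8 Fz5.3 w20.7 
t40.27 cmd7.769 act1.481 r49.7 Ft2.8 Fr-4.1 Fz0.2 w20.9 
t41.33 cmd8.499 act2.215 r50.4 Ft2.9 Fr1.1 Fz-1.0 w20.8 
t42.40 cmd9.242 act2.959 r50.5 Ft3.4 Fr4.5 Fz1.3 w21.0 
t43.48 cmd9.987 act-2.582 r50.3 Ft2.8 Fr4.7 Fz3.0 w20.7 
t43.83 cmd10.234 act-2.335 r50.2 Ft2.2 Fr4.1 Fz2.0 w20.8 
t44.39 cmd10.481 act-2.099 r50.2 Ft5.1 Fr3.0 Fz2.8 w20.6 
t44.64 cmd10.500 act-2.085 r50.2 Ft6.4 Fr3.3 Fz4.2 w21.0 
t44.89 cmd10.500 act-2.085 r50.2 Ft6.3 Fr3.5 Fz3.4 w20.7 
t45.14 cmd10.500 act-2.085 r50.1 Ft5.9 Fr3.9 Fz3.4 w20.7 
t45.39 cmd10.500 act-2.084 r50.1 Ft5.5 Fr2.4 Fz3.0 w20.8 
t45.64 cmd10.500 act-2.085 r50.1 Ft6.1 Fr3.3 Fz4.2 w20.9 
t45.89 cmd10.500 act-2.085 r50.1 Ft6.5 Fr
[... 525 characters left out ...]
 Fz3.5 w20.8 
t48.39 cmd10.500 act-2.084 r50.1 Ft6.6 Fr3.4 Fz3.8 w20.7 
t48.64 cmd10.500 act-2.084 r50.1 Ft6.5 Fr3.0 Fz4.2 w20.4 
t48.89 cmd10.500 act-2.084 r50.0 Ft5.5 Fr2.0 Fz3.4 w20.6 
t49.14 cmd10.500 act-2.084 r50.0 Ft5.8 Fr2.3 Fz4.0 w20.9 
t49.39 cmd10.500 act-2.084 r50.1 Ft6.2 Fr1.9 Fz3.9 w20.5 
t49.64 cmd10.500 act-2.084 r50.0 Ft6.8 Fr2.4 Fz3.2 w20.5 
t49.89 cmd10.500 act-2.084 r50.0 Ft6.6 Fr3.2 Fz3.7 w20.4 
t50.14 cmd10.500 act-2.085 r50.0 Ft6.2 Fr2.6 Fz2.7 w20.6 
t50.39 cmd10.500 act-2.085 r50.0 Ft5.6 Fr2.4 Fz3.2 w20.6 
t50.64 cmd10.500 act-2.085 r50.0 Ft5.8 Fr2.0 Fz2.9 w20.6 
   resid Ft [5.8 6.  5.5 6.5] mean [5.94 2.46]
[611.27020795  65.77979173] 10.481023467976762 10.5 50.8417
```

```bash
python3 - <<'E'
from meas import *
set_gripper(60)
s=env.read_state();p=s["tool_pos"];print(s["time_s"],p,s["width"])
env.move_l([p[0],p[1],255],rate=180)
q=[0,1,0,0]
env.reach([405,-116,190],q)
im=viewer.camera("top");cv2.imwrite("pics/t2.png",im)
s=env.read_state();print(s["time_s"],s["tool_pos"],s["qpos"].round(2))
cv2.imwrite("pics/t2c.png",cv2.resize(im[120:250,305:435],None,fx=4,fy=4,interpolation=cv2.INTER_CUBIC))
mv,fx=rails(im)
pm=np.polyfit(mv[:,0],mv[:,1],1);pf=np.polyfit(fx[:,0],fx[:,1],1)
print(np.polyval(pm,634),np.polyval(pf,634),len(mv))
E
```

```text
51.6167 [587.56341399  21.77304013 195.01565091] 60.08297811333868
53.8083 [ 405.33917063 -115.91653767  189.90429162] [-0.31  0.32  2.14  0.    0.68 -1.88]
-67.20441844636524 -161.73866869913994 45
```

View pics/t2c.png

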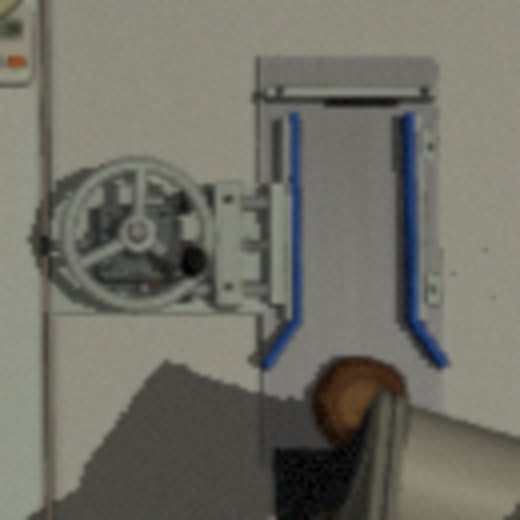

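```bash
python3 - <<'E'
from meas import *
for f in ("top0","t2"):
    im=cv2.imread(f"pics/{f}.png").astype(float);B=im[:,:,0]-im[:,:,2]
    for nm,(a,b) in dict(mv=(370,392),fx=(398,416)).items():
        E=[]
        for v in range(154,196):
            r=B[v,a:b];bg=np.median(r);h=bg+(r.max()-bg)/2;ix=np.where(r>h)[0];i,j=ix[0],ix[-1]
            l=a+i-(r[i]-h)/(r[i]-r[i-1]);rr=a+j+(r[j]-h)/(r[j]-r[j+1])
            E.append([ray("top",l,v,40)[:2],ray("top",rr,v,40)[:2]])
        E=np.array(E)
        print(f,nm,[float(np.polyval(np.polyfit(E[:,k,0],E[:,k,1],1),634).round(2)) for k in(0,1)])
    g=cv2.cvtColor(im.astype(np.uint8),cv2.COLOR_BGR2GRAY)
    # floor edges at rows 139-142 region beyond the stop
    print(f,"floor", [int(x) for x in g[137,362:376]],[int(x) for x in g[137,408:422]])
E
```

```text
top0 mv [-72.12, -79.27]
top0 fx [-157.13, -166.26]
top0 floor [132, 136, 132, 133, 132, 131, 119, 80, 105, 105, 105, 108, 107, 104] [105, 103, 105, 102, 107, 105, 111, 130, 134, 133, 134, 135, 133, 133]
t2 mv [-63.42, -70.98]
t2 fx [-157.13, -166.24]
t2 floor [141, 140, 141, 141, 141, 141, 121, 87, 108, 107, 108, 109, 108, 108] [112, 107, 108, 111, 109, 108, 117, 141, 138, 137, 139, 140, 139, 139]
```

The picture shows the wheel free, with the handle near (193,262) in the crop. The moving rail is at column 297, about 8.4 mm wider than at the start. The cake is still at the mouth near (360,400). Next I push the cake.

```bash
python3 - <<'E'
from h import *
set_gripper(34)
env.move_l([405,-116.5,98],rate=110,f_stop=10)
s=env.read_state();print(s["time_s"],s["tool_pos"],s["force"],s["width"])
x=410
k=0
while x<620 and k<6:
    k+=1
    h=env.move_l([622,-117,98],rate=75,f_stop=4)
    s=env.read_state();x=s["tool_pos"][0];print(h,s["time_s"],s["tool_pos"].round(1),s["force"].round(1))
E
```

```text
55.4 [ 405.24624657 -116.58198861   98.33322179] [-0.82512376  0.12206509  0.03965933] 33.84945366518695
False 58.4417 [ 621.9 -117.    98. ] [-0.1  0.4  0.5]
```

```bash
python3 - <<'E'
from h import *
im=viewer.camera("top");cv2.imwrite("pics/t3.png",cv2.resize(im[120:250,305:435],None,fx=4,fy=4,interpolation=cv2.INTER_CUBIC))
x=622
while x<656:
    x+=8
    h=env.move_l([x,-117.2,98],rate=30,f_stop=2.2)
    s=env.read_state();print(h,s["time_s"],s["tool_pos"].round(1),s["force"].round(1))
    if h or s["force"][0]<-2: break
E
```

```text
False 58.9083 [ 630.3 -117.2   98. ] [ 0.  -1.3  0.3]
False 59.325 [ 638.2 -117.2   98. ] [ 1.2  0.6 -0.6]
True 59.6417 [ 645.1 -117.2   97.4] [-0.  -1.4 -0.2]
```

View pics/t3.png

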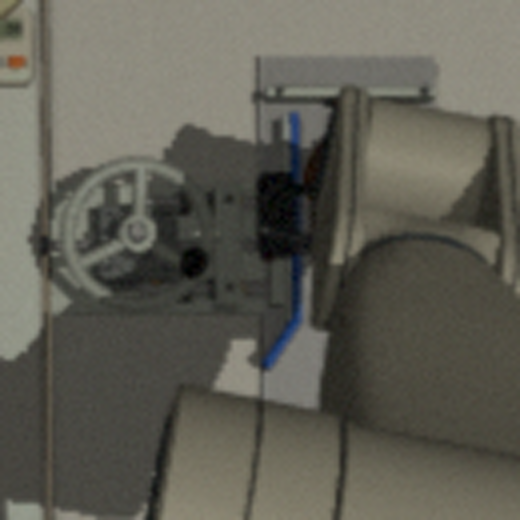

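The cake's edge shows under the wrist near (318,160), close to the stop. The contact at x = 645 matches my prediction of 644. I'll push once more to confirm, then back off and look.

```bash
python3 - <<'E'
from meas import *
h=env.move_l([650,-117.2,98],rate=20,f_stop=2.5)
s=env.read_state();print(h,s["time_s"],s["tool_pos"].round(1),s["force"].round(1))
env.move_l([600,-117,98],rate=120)
env.move_l([560,-117,230],rate=200)
env.reach([420,-250,300],[0,1,0,0])
im=viewer.camera("top");cv2.imwrite("pics/t4.png",cv2.resize(im[120:250,305:435],None,fx=4,fy=4,interpolation=cv2.INTER_CUBIC))
s=env.read_state();print(s["time_s"],s["tool_pos"].round(1))
ck=cv2.inRange(cv2.cvtColor(im,cv2.COLOR_BGR2HSV),(3,90,20),(22,255,255));ck[:,:380]=0;ck[:,412:]=0;ck[:140]=0;ck[185:]=0
r,c=np.where(ck);print(len(r),r.min(),r.max(),c.mean(),ray("top",c.mean(),r.mean(),32),ray("top",c.mean(),r.min()-.5,35))
mv,fx=rails(im);print(mv[:,1].mean()-fx[:,1].mean())
E
```

```text
True 59.85 [ 645.3 -117.1   96.7] [-0.7  0.1 -0.4]
62.1 [ 420.7 -249.5  299.2]
452 145 169 392.51769911504425 [ 693.02447574 -115.86019227   32.        ] [ 734.92316863 -116.61890252   35.        ]
94.46194071150815
```

View pics/t4.png

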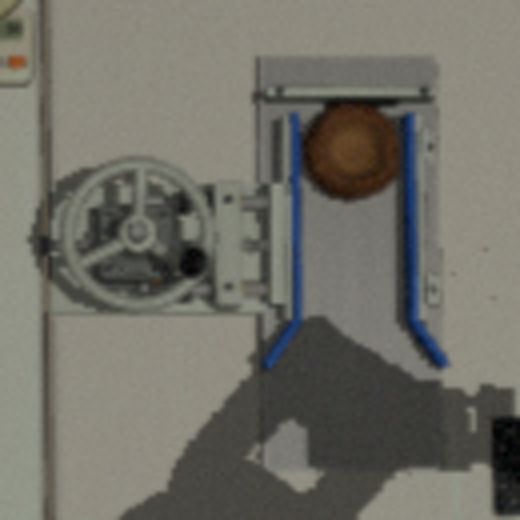

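The cake sits at (350,150) touching the black stop, between the rails. The rail hasn't moved and the gripper is clear.

```bash
python3 -c "
from h import *
print(workorder.sign_off(), env.read_state()['time_s'])"
```

```text
the job is handed in; nothing more can be done
the job is handed in; nothing more can be done
```

The job is handed in at about 62 s on the robot clock. The rail was wound in to its stops and then back out about 1.49 turns. The cake is resting against the end stop.

- **Seating:** I wound in clockwise until the force climbed. The handle pushed back about 9 N on average once the hand stopped, swinging between 3 and 16 N. I estimate about 13 N while turning, but the arm gave no direct reading during motion.
- **Winding out:** The wheel ran free for about 0.24 turn, then the force rose at between 1.02 and 1.15 rad. I counted 9.38 rad from 1.10 rad, which is about 14.9 mm of rail travel.
- **Cake:** I pushed it low with two fingers. Contact with the end stop came where I predicted, on a 2.2 N trigger, and a second push confirmed it. The last picture shows the cake at the stop, the rail unmoved and the gripper clear. I moved nothing else on the table.

**Checks that disagreed or were weak:**
- **Rail travel:** The camera shows the rail about 8.4 mm wider than at the start, which fits 15 mm out only if about 6.5 mm was wound in. The force readings on the way in would put it nearer 4.3 mm. I trusted the outward count because the other reading needs more slack than the drive is said to have.
- **Lane width:** My image measurement was 88 to 91 mm against an expected 87.5 mm. It is too coarse to decide the point.

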